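# Put the lid back on the brooch jar

## Robot

A 6-joint arm with a two-finger parallel gripper is mounted at the origin on a cart in front of the work surface, level with it; the furniture and walls round the work are solid. World frame = base frame: x ahead of the robot, y to its left, z up, the work surface at z = 0. Lengths are in mm, angles in rad, forces in N, time in s.
With the tool pointing down it reaches from about 275 to 825 mm from the base axis. Payload 4.9 kg.
Tool frame: the origin (TCP) lies at the very end of the fingers, on their centre line; the grasp point (between the pads) lies 19 mm behind it; z points along the fingers, y is the line along which they close (so a half turn about z gives the same grasp; the last joint's range is limited). The gripper opens to 85 mm and grips with 20 to 120 N. Pads are 22 mm wide; open, the fingers measure 114 mm over their backs; the gripper's body (76 mm by 85 mm) begins 54 mm behind the grasp point. The pads swing forward as they close: fully open they stand 13 mm farther back than shut.
Start: joints at [-1.251, 0.326, -0.193, 1.052, 0, 1.437], TCP at [241.125, -494.345, 231.281] pointing down, gripper open.
Joint ranges: [-2.65, 2.65], [-0.97, 1.79], [-1.3, 1.35], [-1.93, 2.1], [-1.47, 1.37], [-3.14, 3.14]. Speed limits (rad/s): [2.57, 2.57, 3.14, 3.14, 3.14, 3.14].

## Interface

Orientations are given as [roll, pitch, yaw] about the fixed x, y, z axes, in that order (R = Rz(yaw) Ry(pitch) Rx(roll)).
In Python, from bench import bot, solve_ik, imaging gives the robot as it stands. Calls block until the motion is done:
- bot.move_ptp(position, orientation): joint-space move of the TCP to a pose.
- bot.movel(position, rot=None, max_speed=150, threshold=None): straight line of the TCP; rot=None keeps the orientation; max_speed is the mean speed in mm/s. With threshold (N) it stops when the force on the tool has changed by that much, and returns True; else False.
- bot.move_j(angles): joint-space move.
- bot.grip(opening, effort=None): opening from 0.0 (shut) to 1.0 (fully open); effort is the grip in N (None keeps the last); returns when the fingers have stopped.
- bot.dwell(seconds).
- solve_ik(position, orientation): joint angles nearest the present ones, or None.
- bot.get_state(): the state.
- imaging.capture(name): name is "scene" or "top" or "wrist"; returns the picture (384x512x3 uint8, blue, green, red); there is no depth.
- imaging.camera_model(name): a dict with "K" (3x3 intrinsics, pixels), "k1" (the pictures are not rectified: a ray, as slopes to the right and down, at radius r is drawn at 1 + k1 r^2 times it, then the intrinsics apply), "position" and "rotation" of the camera in the world. Camera axes: x right, y up, looking along -z (the intrinsics and any distortion apply to the point x, -y, -z); pixel columns grow to the right and rows downward; lengths in mm; the calibration is good to about 2 mm. A picture is of the moment at which its call begins: read the wrist's pose just before it. camera_model takes no time and is no camera call; for the wrist camera it gives the pose at the moment of the call.
A pose or a line that the arm cannot do raises bot.IKError and nothing moves.
- bot.sign_off(): hands the job in; it is judged then, once.
The state is a dict: "t": time; "qpos": joint angles; "joint_velocities": joint speeds; "effort": joint torques, N m; "tcp_pos": TCP position; "orientation": TCP orientation; "contact_force": force on the tool from outside, world axes, zero at the start; "wrist_torque": the same for the moment, N m; "opening": opening from 0.0 (shut) to 1.0 (fully open); "gripper_force": force on a finger pad.
Only numpy, scipy, OpenCV 4.12 (cv2) and the standard library are available. Lean on these libraries where they do the work, as an engineer would, in place of code of your own. Each camera call takes 0.05 s, during which the arm holds its last target. There are 200 camera calls.

## Task

Take the wooden lid from the little roofed display stand and put it on the open jar it fits, the wider of the two white jars: lower it gently right down to the rim before you let go, do not drop it, so that it sits fully down, level and centred. Leave both jars standing where they are and do not disturb the things around them.

Things in the scene. Friction and masses are not known exactly. Their poses are not given: they have to be found in the camera images.
- jar_lid: loose round lid of brown wood, 0.12 kg. Origin: centre of its underside, z up through the handle. Upwards: a boss 69 mm in diameter, 8 mm deep, lower edge tapered to 65 mm; a flange 92 mm in diameter, 8 to 15 mm above the origin; a flat-sided bar handle in the middle, 40 mm long (along x), 24 mm wide (along y), 15 to 47 mm up. At the start it lies on the stand's slope
- lid_grip (a point): point inside the lid's handle, 38 mm above the lid's origin, 23 mm above the flange's top face; axes as the lid's
- lid_seat (a point): centre of the flange's underside, the face that must rest on the jar's rim; 8 mm above the lid's origin; axes as the lid's
- display_stand: fixed stand of light wood, 135 (x) x 130 (y) x 195 mm, origin in the middle of its underside; front (-x) roughly to the robot. Its slope, rising to the back at 38 degrees, is open to the front and sides. A flat roof, underside 185 mm up, 140 mm wide, reaches forward to x = -20 mm and leaves no room for a gripper straight above the handle (at x = -35, z = 85 mm)
- rest (a point): centre of the lid's place on the stand's slope, where the lid's origin lies at the start, the lid's z tilted 38 degrees towards the stand's front, its x up the slope, its y level. Two pegs below the lid (33 mm either side of the middle, 39 mm down the slope, 2 mm higher than the flange) keep it from sliding; it comes away freely along its own z
- wide_jar: the wider white ceramic jar, open, loose, 0.6 kg, 84 mm outer and 76 mm inner diameter, 80 mm high, wall 4 mm; some flower brooches lie fixed in its bottom, up to 24 mm high. Origin: centre of its underside, z up.
- wide_jar_rim (a point): centre of the wide jar's mouth, at the height of its rim (80 mm); z up
- narrow_jar: the narrower white ceramic jar, open, loose, 0.45 kg, 66 mm outer diameter, 65 mm high; too narrow for the lid. The two jars may stand in either order. Origin: centre of its underside.
- front_candle_0: boxed painted candle, 63 x 63 x 66 mm, behind the jars; origin: centre of its underside
- front_candle_1: boxed painted candle, 56 x 56 x 66 mm, behind the jars; origin: centre of its underside
- front_candle_4: boxed painted candle, 55 x 55 x 66 mm, behind the jars; origin: centre of its underside
- peg_doll_0: turned wooden doll, 35 mm across, 112 mm high, to the left of the candles; origin: centre of its underside
- peg_doll_1: turned wooden doll, 30 mm across, 100 mm high, to the left of the candles; origin: centre of its underside
- stamp: wooden hand stamp, 26 x 45 x 67 mm, on the counter between the two jars; origin: centre of its underside
- pink_sachet: flat flowered sachet, 66 x 98 x 9 mm, at the left end of the counter; origin: centre of its underside

How it is judged (in metres and radians):
On the way, in this order (a step that is already met when the one before it is completed fails the run):
1. the lid is held in the fingers, clear of the stand (contact force between the fingers and jar_lid above 1 N and distance between jar_lid and rest above 0.08 m), for 0.2 s.
2. the lid, still held, has been lowered into the wide jar's mouth, its flange within 6 mm of the rim (contact force between the fingers and jar_lid above 1 N and z of lid_seat in the frame of wide_jar_rim between -0.003 and 0.006 m and horizontal distance between lid_seat and wide_jar_rim below 0.008 m), for 0.1 s.
At the end, for the whole second after the job is handed in: The lid rests on the wide jar, the right way up: flange within 3 mm of the rim's height, centred within 6 mm, level within 0.06 rad; the jar stands upright (within 0.05 rad) and the lid is at rest, let go (horizontal distance between lid_seat and wide_jar_rim below 0.006 m and z of lid_seat in the frame of wide_jar_rim between -0.003 and 0.003 m and angle between jar_lid's own z axis and vertical below 0.06 rad and angle between wide_jar's own z axis and vertical below 0.05 rad and linear speed of jar_lid below 0.02 m/s); the robot touches nothing.
It fails at once if the lid strikes or is pressed on a jar with more than 60 N (contact force between jar_lid and wide_jar above 60 N or contact force between jar_lid and narrow_jar above 60 N).
It fails at once if a jar is shifted by more than 30 mm or tipped over 0.35 rad (distance of any of wide_jar, narrow_jar from where it was at the start of the episode above 0.03 m or angle between any of wide_jar, narrow_jar's own z axis and vertical above 0.35 rad).
It fails at once if a bystander (candle, doll, stamp, sachet) is shifted by more than 30 mm or knocked over (distance of any of front_candle_0, front_candle_1, front_candle_4, peg_doll_0, peg_doll_1, stamp, pink_sachet from where it was at the start of the episode above 0.03 m or angle between any of peg_doll_0, peg_doll_1, stamp's own z axis and vertical above 0.6 rad).
It also fails if it takes over 42 s, if anything falls off the work surface, if the arm or the gripper's body presses on something with over 40 N, if the wrist force passes 120 N, or if a joint passes its speed limit or range.

## Working session

There is one attempt and no reset: what is moved stays moved. The work goes in short steps, each a Python script; the robot and the scene stay as the last script left them, time stands still between calls to the robot, and variables do not carry over. Pictures are saved under pics/ and viewed, at most 10 in all, crops included, and the job is handed in when it is done.

```bash
ls; mkdir -p pics
python3 - <<'E'
from bench import bot, solve_ik, imaging
import cv2
for n in ("scene","top"):
    cv2.imwrite(f"pics/{n}0.png",imaging.capture(n)); m=imaging.camera_model(n); print(n,m)
print(bot.get_state()["t"])
E
```

```text
pics
scene {'K': array([[357.45702388,   0.        , 257.35616067],
       [  0.        , 357.45702388, 189.32973578],
       [  0.        ,   0.        ,   1.        ]]), 'k1': -0.03250563759182501, 'position': array([157.83992601, 720.43003831, 602.37273043]), 'rotation': array([ 0.90960333,  0.0092589 , -2.53631503])}
top {'K': array([[468.4763918 ,   0.        , 263.36059106],
       [  0.        , 468.4763918 , 184.97936039],
       [  0.        ,   0.        ,   1.        ]]), 'k1': 0.012226822633370665, 'position': array([ 457.78784387,  183.05970096, 1083.17158848]), 'rotation': array([ 0.07069667, -0.01558062, -1.55495714])}
0.1
```

View pics/scene0.png

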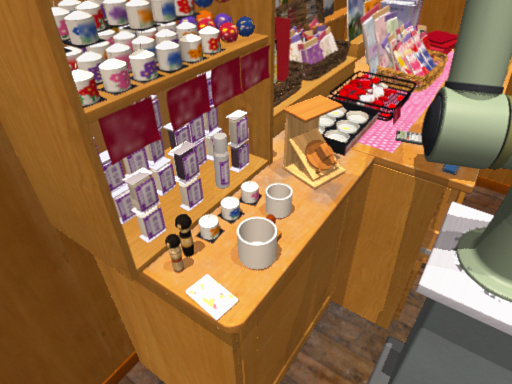

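View pics/top0.png

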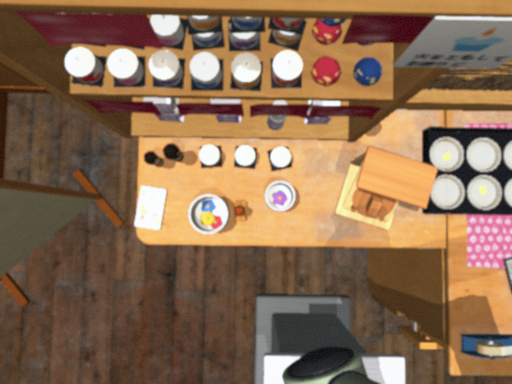

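The scene view shows the wide jar at about (257,243), the narrow jar at (279,200) and the stand with the lid at (315,150). In the top view the wide jar's rim is at (209,214), the roof around (397,177) and the lid's handle at (372,204).

```bash
cat > h.py <<'E'
import numpy as np, cv2
from scipy.spatial.transform import Rotation as R
from bench import bot, solve_ik, imaging
def ray(n,uv,m=None):
    m=m or imaging.camera_model(n)
    p=cv2.undistortPoints(np.float64(uv).reshape(-1,1,2),m["K"],np.array([m["k1"],0,0,0.])).reshape(-1,2)
    d=np.c_[p[:,0],-p[:,1],-np.ones(len(p))]@R.from_euler("xyz",m["rotation"]).as_matrix().T
    return np.array(m["position"]),d
def plane(n,uv,z,m=None):
    o,d=ray(n,uv,m); return o+d*((z-o[2])/d[:,2])[:,None]
def project(n,P,m=None):
    m=m or imaging.camera_model(n)
    q=(np.atleast_2d(P)-m["position"])@R.from_euler("xyz",m["rotation"]).as_matrix()
    q=q*[1,-1,-1]
    return cv2.projectPoints(q.reshape(-1,1,3),np.zeros(3),np.zeros(3),m["K"],np.array([m["k1"],0,0,0.]))[0].reshape(-1,2)
E
python3 - <<'E'
from h import *
a=cv2.imread("pics/top0.png")
c=cv2.resize(a[130:250,320:450],None,fx=5,fy=5,interpolation=cv2.INTER_CUBIC)[:, :650]
b=cv2.imread("pics/scene0.png")
d=cv2.resize(b[85:195,275:355],None,fx=5,fy=5,interpolation=cv2.INTER_CUBIC)
cv2.imwrite("pics/c1.png",c); cv2.imwrite("pics/c2.png",d)
# wide jar: dark interior/rim via saturation
hsv=cv2.cvtColor(a,cv2.COLOR_BGR2HSV)
roi=np.zeros(a.shape[:2],np.uint8); roi[180:246,175:300]=255
m=((hsv[...,1]<70)&(roi>0)).astype(np.uint8)
for k in cv2.findContours(m,cv2.RETR_EXTERNAL,cv2.CHAIN_APPROX_NONE)[0]:
    if cv2.contourArea(k)>200:
        k=cv2.convexHull(k); (e,ax,an)=cv2.fitEllipse(k); x,r=cv2.minEnclosingCircle(k)
        for z in (80,65): print(z,e,ax,x,r,plane("top",[e,x],z)[:,:2], "diam",np.array(ax)/468.5*(1083-z))
E
```

```text
80 (208.08030700683594, 213.67437744140625) (40.05544662475586, 41.3267707824707) (208.1666717529297, 213.5) 20.662738800048828 [[465.71480052 285.5119701 ]
 [466.08891311 285.33715556]] diam [85.75370964 88.47545591]
65 (208.08030700683594, 213.67437744140625) (40.05544662475586, 41.3267707824707) (208.1666717529297, 213.5) 20.662738800048828 [[465.83332895 287.0438955 ]
 [466.21303548 286.86646703]] diam [87.03616791 89.79861826]
80 (279.7688293457031, 195.56924438476562) (31.276933670043945, 31.487586975097656) (279.7809143066406, 195.59716796875) 15.843241691589355 [[506.90486946 133.0055794 ]
 [506.84536539 132.97884849]] diam [66.96000954 67.41099197]
65 (279.7688293457031, 195.56924438476562) (31.276933670043945, 31.487586975097656) (279.7809143066406, 195.59716796875) 15.843241691589355 [[507.63929555 132.25714131]
 [507.57890173 132.23001071]] diam [67.9614055  68.41913242]
```

View pics/c1.png

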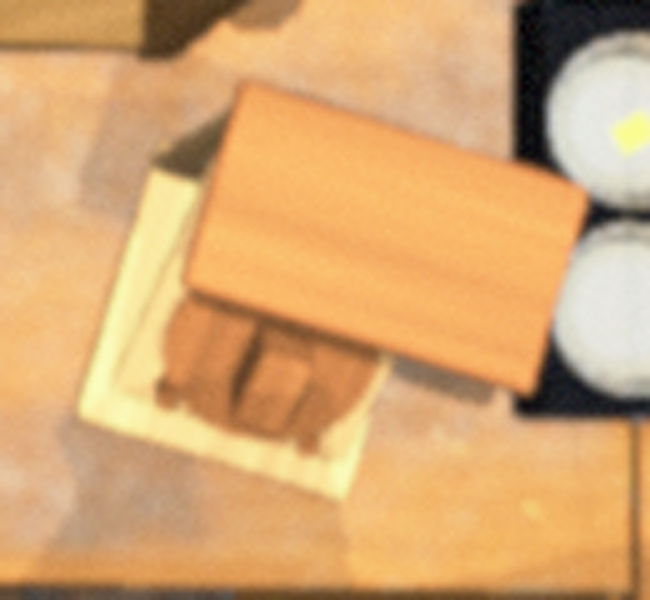

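View pics/c2.png

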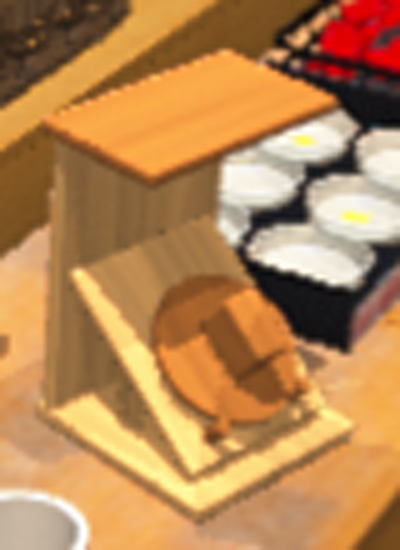

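The top crop shows the roof corners at crop pixels (245,82), (590,190), (537,395) and (188,290). The handle's top is near (283,388) and the pegs are at (170,390) and (308,442). The scene crop shows the same roof from the left, at (48,122), (155,180), (340,100) and (222,50).

```bash
cat >> h.py <<'E'
def tool(stand_yaw,tilt,flip=0):
    # tool z = forward/down in the stand frame, tilted from vertical; y level
    z=np.array([np.sin(tilt),0,-np.cos(tilt)]); y=np.array([0,-1.,0])*(1-2*flip); x=np.cross(y,z)
    return R.from_euler("z",stand_yaw)*R.from_matrix(np.c_[x,y,z])
E
python3 - <<'E'
from h import *
t=np.array([(245,82),(590,190),(537,395),(188,290)])/5+[320,130]-.4  # BL,BR,FR,FL
s=np.array([(48,122),(222,50),(340,100),(155,180)])/5+[275,85]-.4   # BL? guess
T=plane("top",t,195)[:,:2]; S=plane("scene",s,195)[:,:2]
print(T.round(1),"\n",S.round(1))
print("sides",[np.linalg.norm(T[i]-T[(i+1)%4]).round(1) for i in range(4)],[np.linalg.norm(S[i]-S[(i+1)%4]).round(1) for i in range(4)])
def yaw(Q): 
    l=(Q[0]-Q[1])+(Q[3]-Q[2]); return np.arctan2(-l[0],l[1])
b=np.array([(80,415),(345,500)])/5+[320,130]-.4
for z in (0,10): B=plane("top",b,z)[:,:2]; print("base",B.round(1),np.linalg.norm(B[0]-B[1]))
for nm,Q in (("top",T),("scene",S)):
    y=yaw(Q); ex=np.array([np.cos(y),np.sin(y)])
    f=(Q[2]+Q[3])/2; o=f+20*ex; print(nm,"yaw",y,"origin",o,"grip",o-35*ex)
hp=np.array([(283,388)])/5+[320,130]-.4; print("handle top by pixel",plane("top",hp,92))
E
```

```text
[[ 599.2  -30.4]
 [ 559.9 -162.7]
 [ 481.2 -141.7]
 [ 518.9   -8.6]] 
 [[ 595.2  -28.3]
 [ 562.2 -162.6]
 [ 479.8 -138.2]
 [ 517.2   -1.3]]
sides [np.float64(138.0), np.float64(81.5), np.float64(138.3), np.float64(83.2)] [np.float64(138.3), np.float64(85.9), np.float64(141.9), np.float64(82.5)]
base [[ 473.5   -0.7]
 [ 436.3 -123.5]] 128.31730399094351
base [[ 473.4    1. ]
 [ 436.5 -120.7]] 127.13265969860596
top yaw -0.2828915466452264 origin [519.24457337 -80.72736057] grip [485.63574194 -70.95769066]
scene yaw -0.2541961976964694 origin [517.874018  -74.8076397] grip [483.99871716 -66.00627659]
handle top by pixel [[485.04322026 -71.29953935  92.        ]]
```

The roof, base edge and handle all agree on yaw of about −0.285 and a grip at about (485.5,−71,85). The roof sides measure 138 × 82 mm against 140 × 87 expected. Next I check the IK for the whole route.

Run:
```python
from h import *
g=np.array([485.5,-71,85]); yw=-.285
print(bot.get_state()["qpos"])
for f in (0,1):
    r=tool(yw,np.deg2rad(38),f); z=r.as_matrix()[:,2]; e=r.as_euler("xyz")
    for d in (0,60,120,160): 
        q=solve_ik(g+19*z-d*z,e); print(f,d,None if q is None else np.round(q,2))
    for yy in (yw,0,.5,1.0):
        q=solve_ik([466,285,107],tool(yy,0,f).as_euler("xyz")); print("jar",f,yy,None if q is None else np.round(q,2))
```

```text
[-1.25121498e+00  3.26867436e-01 -1.93497962e-01  1.05198529e+00
  1.04906269e-05  1.43662041e+00]
0 0 [-0.3   0.29 -1.23 -0.61  0.01  3.13]
0 60 [-0.3   0.06 -1.25 -0.4   0.01  3.13]
0 120 [-0.31 -0.19 -1.24 -0.14  0.01  3.12]
0 160 [-0.31 -0.34 -1.21  0.04  0.02  3.12]
jar 0 -0.285 [ 0.41  0.43 -0.38  0.76  0.   -2.44]
jar 0 0 [ 0.41  0.43 -0.38  0.76  0.   -2.73]
jar 0 0.5 [ 0.41  0.43 -0.38  0.76  0.    3.06]
jar 0 1.0 [ 0.41  0.43 -0.38  0.76  0.    2.56]
1 0 [-0.3   0.29 -1.23 -0.61  0.01 -0.01]
1 60 [-0.3   0.06 -1.25 -0.4   0.01 -0.02]
1 120 [-0.31 -0.19 -1.24 -0.14  0.01 -0.02]
1 160 [-0.31 -0.34 -1.21  0.04  0.02 -0.02]
jar 1 -0.285 [ 0.41  0.43 -0.38  0.76  0.    0.7 ]
jar 1 0 [ 0.41  0.43 -0.38  0.76  0.    0.41]
jar 1 0.5 [ 0.41  0.43 -0.38  0.76  0.   -0.09]
jar 1 1.0 [ 0.41  0.43 -0.38  0.76  0.   -0.59]
```

Run:
```python
from h import *
g=np.array([485.5,-71,85]); r=tool(-.285,np.deg2rad(38),1); z=r.as_matrix()[:,2]
bot.move_ptp(list(g+19*z-130*z),list(r.as_euler("xyz")))
bot.grip(0.75,50); bot.dwell(.2)
m=imaging.camera_model("wrist"); im=imaging.capture("wrist")
np.save("w1.npy",m,allow_pickle=True); cv2.imwrite("pics/w1.png",im)
s=bot.get_state(); print(s["t"],s["tcp_pos"],g-111*z,s["opening"],m)
print(project("wrist",[g],m))
```

```text
2.45 [419.88899681 -51.82896686 172.42221657] [419.91823531 -51.78614295 172.46919365] 0.7493425844870895 {'K': array([[345.46532077,   0.        , 257.28365903],
       [  0.        , 345.46532077, 190.67521934],
       [  0.        ,   0.        ,   1.        ]]), 'k1': 0.007053676649372321, 'position': array([271.11059317,  -9.41418122, 232.99806762]), 'rotation': array([-9.95620798e-01,  3.25273117e-04,  1.28554233e+00])}
[[258.93620484 187.00245145]]
```

View pics/w1.png

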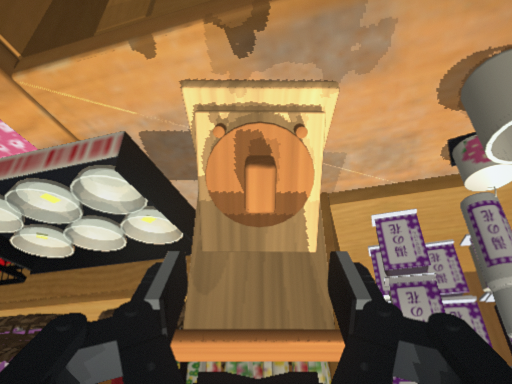

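The wrist view is upside down, with the roof at the bottom. The lid's disc spans about x 206–314 and is centred near (260,174). The handle's top face is around (247–275, 165–212) and the pegs are at (221,131) and (299,131). I'll fit the disc, then cast rays onto the flange's tilted plane.

Run:
```python
from h import *
im=cv2.imread("pics/w1.png"); m=np.load("w1.npy",allow_pickle=True).item()
yw=-.285; n=R.from_euler("z",yw).apply([-np.sin(np.deg2rad(38)),0,np.cos(np.deg2rad(38))])
ux=R.from_euler("z",yw).apply([np.cos(np.deg2rad(38)),0,np.sin(np.deg2rad(38))]); uy=np.cross(n,ux)
g=np.array([485.5,-71,85]); o0=g-38*n
C=lambda x,y,h:o0+x*ux+y*uy+h*n
th=np.linspace(0,2*np.pi,60,endpoint=False)
fl=project("wrist",[C(46*np.cos(a),46*np.sin(a),15) for a in th],m)
print("pred flange bbox",fl.min(0),fl.max(0))
print("pred handle top",project("wrist",[C(x,y,47) for x,y in((-20,-12),(-20,12),(20,12),(20,-12))],m).round(1).tolist())
print("pred pegs",project("wrist",[C(-39,33,17),C(-39,-33,17)],m).round(1).tolist())
hsv=cv2.cvtColor(im,cv2.COLOR_BGR2HSV)
print([hsv[y,x].tolist() for x,y in((230,160),(230,205),(260,190),(205,200),(200,245),(195,100))])
# disc edge: hue/sat mask
k=((hsv[...,1]>130)&(hsv[...,0]<16)).astype(np.uint8); k[:118]=0;k[232:]=0;k[:,:200]=0;k[:,320:]=0
k=cv2.morphologyEx(k,cv2.MORPH_OPEN,np.ones((3,3)))
c=max(cv2.findContours(k,cv2.RETR_EXTERNAL,cv2.CHAIN_APPROX_NONE)[0],key=cv2.contourArea)[:,0].astype(float)
oc,d=ray("wrist",c,m); P=oc+d*(((C(0,0,15)-oc)@n)/(d@n))[:,None]
q=np.c_[(P-C(0,0,15))@ux,(P-C(0,0,15))@uy]
q=q[~((q[:,0]<-25))]   # drop peg side
A=np.c_[2*q,np.ones(len(q))]
for _ in range(3):
    s=np.linalg.lstsq(np.c_[2*q,np.ones(len(q))],(q**2).sum(1),rcond=None)[0]; rad=np.sqrt(s[2]+s[0]**2+s[1]**2)
    res=np.hypot(*(q-s[:2]).T)-rad; q=q[abs(res)<max(1.,2*res.std())]
print("flange centre offset (ux,uy)",s[:2],"radius",rad,"std",res.std(),len(q))
```

```text
pred flange bbox [203.90852362 122.88315182] [313.75256342 228.27614332]
pred handle top [[242.6, 164.9], [275.4, 164.9], [274.5, 215.4], [243.3, 215.4]]
pred pegs [[300.4, 132.1], [217.4, 132.1]]
[[14, 166, 219], [13, 165, 145], [14, 165, 222], [17, 128, 170], [17, 126, 123], [24, 103, 244]]
flange centre offset (ux,uy) [-1.01801599  0.23167627] radius 44.91039703387358 std 0.33203848357493265 204
```

The measured lid is within about 1 mm of the prediction, so I go in, grasp and withdraw along the lid's own axis.

Run:
```python
from h import *
r=tool(-.285,np.deg2rad(38),1); z=r.as_matrix()[:,2]; n=-z
ux=R.from_euler("z",-.285).apply([np.cos(np.deg2rad(38)),0,np.sin(np.deg2rad(38))])
g=np.array([485.5,-71,85])-1.*ux
p=lambda d:list(g+19*z-d*z)
print(bot.movel(p(50),max_speed=120), bot.movel(p(0),max_speed=60,threshold=15))
s=bot.get_state(); print(s["t"],s["tcp_pos"],p(0),s["contact_force"])
bot.grip(0.0,60); s=bot.get_state(); print(s["opening"],s["gripper_force"],s["contact_force"])
if s["opening"]>.15:
    bot.movel(p(20),max_speed=40); bot.movel(p(120),max_speed=120)
    s=bot.get_state(); print(s["t"],s["opening"],s["gripper_force"],s["contact_force"])
    m=imaging.camera_model("wrist"); cv2.imwrite("pics/w2.png",imaging.capture("wrist")); np.save("w2.npy",m,allow_pickle=True)
```

```text
False False
4.25 [495.82135514 -73.99297316  69.55717715] [np.float64(495.9694837667638), np.float64(-74.06730331892464), np.float64(69.41213420614663)] [-0.60041596  0.45774263  0.83216285]
0.26877277651323744 58.48737180233002 [-1.89878482  2.90760546  4.76655329]
6.325 0.2710243934194737 58.86746048927307 [ 0.13564308  0.73473182 -1.41919857]
```

View pics/w2.png

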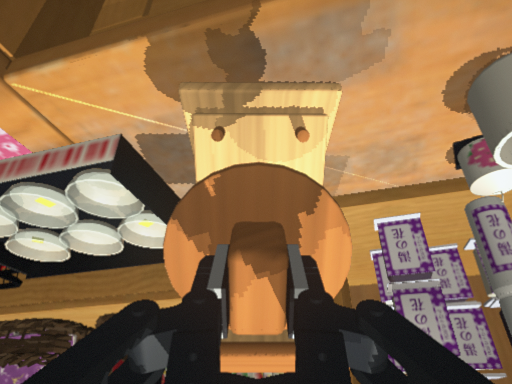

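The lid is held squarely, with the disc spanning x 165–351 and the handle between the pads; the pegs are left free at (218,133) and (302,133). Next I upright it clear of the stand and look at the jar from the wrist, camera swung to the jar's side.

Run:
```python
from h import *
P=np.pi
bot.move_ptp([390,60,260],list(tool(-.285,0,1).as_euler("xyz")))
bot.move_ptp([462,195,235],list(tool(-P/2,0,1).as_euler("xyz")))
bot.dwell(.3)
m=imaging.camera_model("wrist"); im=imaging.capture("wrist"); np.save("w3.npy",m,allow_pickle=True); cv2.imwrite("pics/w3.png",im)
s=bot.get_state(); print(s["t"],s["tcp_pos"],s["orientation"],s["opening"],s["contact_force"],s["qpos"].round(2) if hasattr(s["qpos"],"round") else s["qpos"])
print(m["position"],project("wrist",[[466,285,80]],m))
```

```text
9.2333 [462.07443331 194.8179722  235.11562908] [ 3.14135071e+00 -4.93295620e-05  1.57053843e+00] 0.2702190285521376 [-1.00209643 -0.12464921 -0.65256336] [ 0.25  0.23 -0.31  1.03 -0.    1.82]
[460.95642767 277.86306469 377.60167085] [[263.1228539   62.06815963]]
```

View pics/w3.png

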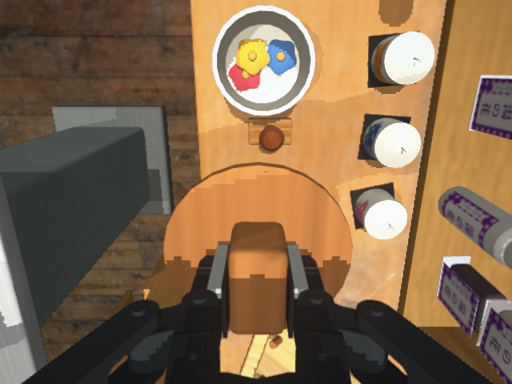

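The wide jar's mouth is at about (264,61), spanning x 213–315, with the stamp below it at (271,133). The lid is held with its disc spanning x 165–352. I fit both circles.

```bash
cat >> h.py <<'E'
def circ(q):
    for _ in range(4):
        s=np.linalg.lstsq(np.c_[2*q,np.ones(len(q))],(q**2).sum(1),rcond=None)[0]; rad=np.sqrt(s[2]+s[0]**2+s[1]**2)
        res=np.hypot(*(q-s[:2]).T)-rad; q=q[abs(res)<max(.6,2*res.std())]
    return s[:2],rad,res.std(),len(q)
E
python3 - <<'E'
from h import *
im=cv2.imread("pics/w3.png"); m=np.load("w3.npy",allow_pickle=True).item()
hsv=cv2.cvtColor(im,cv2.COLOR_BGR2HSV)
k=(hsv[...,1]<70).astype(np.uint8); k[120:]=0;k[:,:202]=0;k[:,330:]=0
c=max(cv2.findContours(k,cv2.RETR_EXTERNAL,cv2.CHAIN_APPROX_NONE)[0],key=cv2.contourArea)[:,0].astype(float)
print("outer",circ(plane("wrist",c,80,m)[:,:2]))
w=((hsv[...,2]<200)&(cv2.drawContours(np.zeros_like(k),[c.astype(int)],-1,1,-1)>0)).astype(np.uint8)
w=cv2.erode(w,np.ones((2,2)))
ins=cv2.findContours(w,cv2.RETR_EXTERNAL,cv2.CHAIN_APPROX_NONE)[0]
b=cv2.convexHull(max(ins,key=cv2.contourArea))[:,0].astype(float)
print("inner",circ(plane("wrist",b,80,m)[:,:2]))
k=((hsv[...,1]>140)&(hsv[...,0]<16)).astype(np.uint8); k[:150]=0;k[255:]=0;k[:,:155]=0;k[:,354:]=0
k=cv2.morphologyEx(k,cv2.MORPH_OPEN,np.ones((5,5)))
c=max(cv2.findContours(k,cv2.RETR_EXTERNAL,cv2.CHAIN_APPROX_NONE)[0],key=cv2.contourArea)[:,0].astype(float)
print(c.min(0),c.max(0)); c=c[(c[:,1]<235)]
for z in(229,231,233): print("lid",z,circ(plane("wrist",c,z,m)[:,:2]))
E
```

```text
outer (array([465.97697833, 284.41261529]), np.float64(41.426785086357256), np.float64(0.23682583340757063), 301)
inner (array([466.50324744, 284.32118587]), np.float64(37.34935296458272), np.float64(0.12282713715562003), 40)
[163. 150.] [351. 254.]
lid 229 (array([464.25875953, 202.40380025]), np.float64(42.061777530345886), np.float64(3.199548709759954), 341)
lid 231 (array([464.21431411, 203.41939132]), np.float64(41.49567652637558), np.float64(3.1564866271943757), 341)
lid 233 (array([464.16986869, 204.43498238]), np.float64(40.92957552239564), np.float64(3.1134245446288027), 341)
```

Run:
```python
from h import *
im=cv2.imread("pics/w3.png"); m=np.load("w3.npy",allow_pickle=True).item()
f=cv2.GaussianBlur(im,(0,0),1).astype(float)
z=231; pts=[]
for a in np.linspace(0,2*np.pi,120,endpoint=False):
    rr=np.arange(38,54,.4); W=np.c_[462.07+rr*np.cos(a),194.82+rr*np.sin(a),np.full(len(rr),z)]
    uv=project("wrist",W,m)
    if uv[:,1].max()>240: continue
    v=cv2.remap(f.astype(np.float32),uv[:,0].astype(np.float32)[None],uv[:,1].astype(np.float32)[None],cv2.INTER_LINEAR)[0]
    g=np.abs(v[2:]-v[:-2]).sum(1); pts.append(W[1+g.argmax(),:2])
pts=np.array(pts); print(len(pts),circ(pts))
```

```text
52 (array([464.20349595, 188.23832026]), np.float64(50.98888086916638), np.float64(0.8569737875519625), 41)
```

Run:
```python
from h import *
im=cv2.imread("pics/w3.png"); m=np.load("w3.npy",allow_pickle=True).item()
th=np.linspace(0,2*np.pi,720)
for z in (230,232):
    u=project("wrist",np.c_[462.07+46*np.cos(th),194.82+46*np.sin(th),np.full(720,z)],m); print(z,u.min(0),u.max(0))
hsv=cv2.cvtColor(im,cv2.COLOR_BGR2HSV)
print(hsv[240,156:176].tolist()); print(hsv[240,342:362].tolist()); print(hsv[156:174,258].tolist())
```

```text
230 [163.4726916  160.82400541] [355.14668588 331.36608309]
232 [162.38881847 161.95164295] [356.28636562 334.10761204]
[[15, 82, 81], [16, 86, 80], [16, 80, 80], [16, 70, 77], [15, 64, 72], [17, 68, 68], [14, 78, 69], [14, 134, 103], [14, 165, 167], [13, 165, 206], [14, 167, 208], [14, 165, 209], [13, 166, 209], [14, 166, 207], [13, 166, 206], [14, 166, 204], [14, 166, 206], [14, 166, 204], [14, 164, 204], [13, 166, 203]]
[[13, 164, 215], [14, 165, 218], [14, 166, 218], [14, 163, 220], [14, 163, 220], [14, 163, 220], [14, 162, 221], [14, 164, 219], [14, 164, 215], [14, 153, 212], [17, 137, 236], [17, 137, 237], [17, 133, 238], [17, 131, 238], [17, 129, 239], [17, 127, 237], [17, 125, 238], [17, 126, 237], [17, 126, 235], [17, 126, 235]]
[[16, 148, 224], [16, 146, 225], [16, 144, 225], [16, 142, 226], [16, 143, 227], [15, 148, 222], [14, 154, 146], [14, 159, 117], [14, 161, 139], [14, 166, 210], [15, 162, 243], [15, 162, 243], [15, 160, 241], [15, 158, 240], [15, 159, 241], [15, 160, 240], [15, 161, 241], [15, 159, 241]]
```

The jar mouth comes out at (466.2,284.4), and it and the lid show the same ~1 mm camera bias, so the relative target for the TCP is about (467,285.2). I lower with a force guard.

Run:
```python
from h import *
x,y=467.,285.2
bot.movel([x,y,160],max_speed=100); bot.movel([x,y,106],max_speed=60); bot.dwell(.3)
s=bot.get_state(); print(s["t"],s["tcp_pos"],s["contact_force"])
print(bot.movel([x,y,87],max_speed=12,threshold=5)); s=bot.get_state(); print(s["tcp_pos"],s["contact_force"],s["wrist_torque"])
bot.dwell(.3); s=bot.get_state(); print(s["t"],s["tcp_pos"],s["contact_force"],s["opening"])
m=imaging.camera_model("wrist"); im=imaging.capture("wrist"); np.save("w4.npy",m,allow_pickle=True); cv2.imwrite("pics/w4.png",im)
cv2.imwrite("pics/s4.png",imaging.capture("scene"))
b=cv2.imread("pics/s4.png"); cv2.imwrite("pics/s4c.png",cv2.resize(b[170:290,190:320],None,fx=5,fy=5,interpolation=cv2.INTER_CUBIC))
```

```text
11.9083 [467.17965396 285.27612741 106.28734234] [-0.41614956 -0.75573298 -1.3365323 ]
True
[466.95873644 285.11588425  91.90276147] [-0.30814103 -0.74399715  4.87038683] [ 0.04976965  0.01708963 -0.01199052]
13.3083 [466.96581074 285.14285164  91.91543926] [-0.68454784  0.22917039  5.50732849] 0.269486898503512
```

View pics/s4c.png

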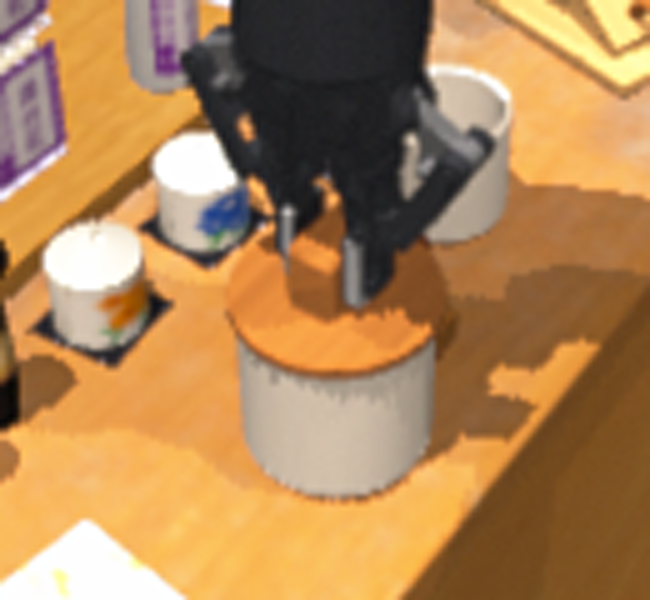

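The lid sits on the rim, level, with an even overhang left and right. Contact came at TCP z 91.9 against the 91 expected, so it is seated. I release it and withdraw upward.

Run:
```python
from h import *
bot.grip(0.6); bot.dwell(.2); s=bot.get_state(); print(s["opening"],s["contact_force"])
bot.movel([467,285.2,130],max_speed=60); bot.movel([467,285.2,230],max_speed=120); bot.movel([462,195,235],max_speed=120); bot.dwell(.3)
im=imaging.capture("wrist"); print(bot.get_state()["t"],bot.get_state()["contact_force"])
sc=imaging.capture("scene")
a=np.hstack([cv2.resize(im,(400,300)),cv2.resize(sc[170:290,190:350],(400,300),interpolation=cv2.INTER_CUBIC)])
cv2.imwrite("pics/w5.png",a); cv2.imwrite("pics/w5full.png",im)
m=imaging.camera_model("wrist"); print(project("wrist",[[466.2,284.4,95]],m),project("wrist",[[466.2+46*np.cos(t),284.4+46*np.sin(t),95] for t in (0,1.571,3.1416,4.712)],m).round(1).tolist())
```

```text
0.600381651459207 [-0.0812333  -0.23790395  0.30162079]
17.025 [-0.38597935 -0.22496976 -0.35231087]
[[264.41913424  62.89046289]] [[324.5, 62.9], [264.9, -5.2], [204.4, 62.8], [264.0, 123.5]]
```

View pics/w5.png

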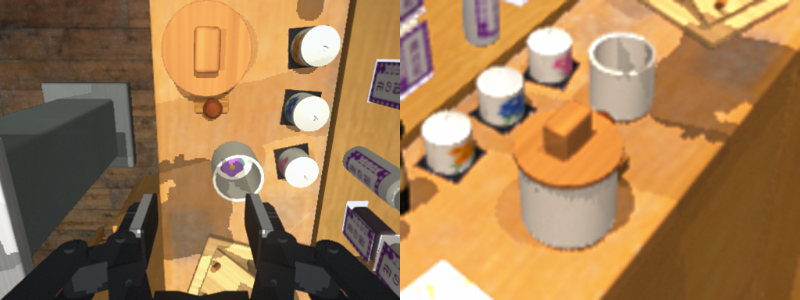

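The lid lies level on the jar. Its disc spans x 207–323 and reaches down to row 123 in full-size pixels, which matches the jar centre within about 1 mm. The stamp, candles and narrow jar are undisturbed.

```bash
python3 -c "
from bench import bot
print(bot.sign_off())"
```

```text
the job is handed in; nothing more can be done
None
```

The lid is on the wide jar, lowered to first contact with the rim before release; the last pictures show it level and centred to about 1 mm, and the job was handed in at about 17 s (no verdict was returned).

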